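Run the dolly carrier to the packing station and unhitch its drawbar

TASK

Push the carrier along its rail until it sits in the detent of the station (its index tabs level with the station's pointers). Then unhitch the little dolly on it: pull the spring latch of the hitch sideways, towards the robot, lift the tongue off the ball, and finish holding the tongue up in the gripper, still, with the coupler at least four centimetres above where it sat on the ball and the carrier still in the detent. Do not let go at the end, and leave the other things on the bench where they are.

Things in the scene. Friction and masses are not known exactly. Their poses are not given: they have to be found in the camera images.
- rail: Aluminium rail slide of two profiles 660 mm long, 140 mm over both, 30 mm high, fixed on the bench; origin on the bench under its middle. Axes shared by all entries here: y = direction of travel along the rail, to the station; x level, across the rail, away from the robot; z up.
- station_mark (a point): The station: dark steel clamp across the rail, somewhere new along it each time, with steel pointer blades 8 mm wide, 80 mm high, 95 mm either side of the rail's middle line. Point: on that middle line, level with the pointers' tops. Axes as rail. Its spring plunger makes the detent: entering or leaving takes about 9 N; it draws the carrier in by itself over the last 4 mm.
- carrier_mark (a point): Carrier with plywood deck. Point on its middle line between the small steel index tabs (8 mm wide, 20 mm high) on its long edges, 72 mm above the bench; axes as rail. In the detent its y (along the rail) equals the station mark's. Deck: 170 mm across, reaching 190 mm ahead (+y) and 210 mm behind (-y) of this point, top 52 mm above the bench.
- push_bar (a point): Middle of the push bar on the carrier's trailing end: black level round bar, 18 mm thick, 150 mm long across the rail, on two 14 mm posts 130 mm apart; 195 mm behind the carrier mark, its centre line 150 mm above the bench. Push it, or grip it from above; a tote 123 mm high over the bench begins 52 mm ahead of it.
- carrier (a joint): Position of the carrier along the rail, m; grows along +y; range 0 to 0.20. It starts 60 to 150 mm short of the station, and can be run past it. Moving weight 2 to 3 kg, friction about 0.8 N plus 6 N per m/s.
- tongue: Dark steel tongue of the dolly on the carrier, with the hitch coupler (56 mm across, 70 mm long, roof 116 mm above the bench) on its end. Origin on its hinge axis, 76 mm above the bench, 20 mm behind the carrier mark. x = hinge axis (rail's x), y along the tongue. Lifts by turning about +x, 0 to 0.9 rad, so all on it moves in arcs. 0.4 to 0.75 kg; falls back when let go.
- latch (a joint): Draw of the latch, m: 0 = home (bolt under the ball, tongue locked), grows as its handle is pulled sideways along -x, towards the robot; stop at 0.016. The bolt clears the ball from 0.011 on. Spring: about 4 N at home, 10 N at the stop.
- latch_grip (a point): Grip point of the latch handle, an upright steel plate 10 mm thick (x), 40 mm long (y), top 170 mm above the bench. Point: mid plate, 22 mm below its top, 148 mm above the bench when hitched; from the hinge 47 mm to -x, 170 mm along y, 72 mm up. Moves with latch and tongue; axes as tongue. The plate rises 54 mm over the coupler's roof, with 14 mm between them sideways.
- ball (a point): Top of the hitch ball (36 mm across, on a short neck under the coupler, at the carrier's leading end): 150 mm ahead of the carrier mark, 104 mm above the bench. Axes as rail.
- socket (a point): Point inside the coupler that lies on the ball's top when hitched: 170 mm from the hinge along the tongue, 28 mm above it. Its height over the ball's top is how far the tongue is raised. Axes as tongue.
- tape_roll: Bystander, to be left alone: clear roll of packing tape lying flat, ring 100 mm across, 48 mm high; origin under its centre
- marker: Bystander, to be left alone: marker pen lying on the bench, 130 mm long, 17 mm thick; origin under its middle
- knife: Bystander, to be left alone: utility knife lying on the bench, 135 mm long, 26 mm wide, 20 mm high; origin under its middle
- scanner: Bystander, to be left alone: handheld scanner lying on the bench, 195 mm long, 62 mm wide, 45 mm high; origin under its head
- carton: Bystander, to be left alone: small closed carton 130 x 100 x 70 mm; origin under its centre
- jar: Bystander, to be left alone: white jar 66 mm across, 100 mm high; origin under its centre
- mug: Bystander, to be left alone: white mug 80 mm across, 90 mm high, with handle; origin under its centre
Not all that is in view belongs to the job. Of the things that look like the part that bears station_mark, the middle-sized one is meant.

How it is judged:
On the way, in this order (a step that is already met when the one before it is completed fails the run):
1. the carrier sits in the station's detent (within 5 mm, at rest) with the latch home and the tongue down on the ball (y of carrier_mark in the frame of station_mark between -0.005 and 0.005 m and velocity of joint carrier between -0.02 and 0.02 m/s and value of joint latch below 0.005 m and z of socket in the frame of ball below 0.008 m), for 0.2 s.
2. the latch is drawn at least 11 mm while the tongue is still down on the ball and the carrier at the station (y of carrier_mark in the frame of station_mark between -0.008 and 0.008 m and value of joint latch above 0.011 m and z of socket in the frame of ball below 0.01 m), for 0.05 s.
At the end, for the whole second after the job is handed in: The socket point of the coupler is at least 38 mm above the ball's top, the tongue (by its latch handle or itself) is in the fingers with at least 1 N, at rest (under 0.05 m/s, 0.15 rad/s) and propped by no loose thing, and the carrier is within 6 mm of the station; all this through the last second (y of carrier_mark in the frame of station_mark between -0.006 and 0.006 m and z of socket in the frame of ball above 0.038 m and contact force between the fingers and tongue above 1 N and linear speed of tongue below 0.05 m/s and angular speed of tongue below 0.15 rad/s and contact force between tongue and tape_roll below 0.2 N and contact force between tongue and marker below 0.2 N and contact force between tongue and knife below 0.2 N and contact force between tongue and scanner below 0.2 N and contact force between tongue and carton below 0.2 N and contact force between tongue and jar below 0.2 N and contact force between tongue and mug below 0.2 N); the arm keeps its last pose, push and grip.
It fails at once if a bystander was shifted more than 30 mm or tipped (distance of any of tape_roll, marker, knife, scanner, carton, jar, mug from where it was at the start of the episode above 0.03 m or angle between any of carton, jar, mug, tape_roll, scanner's own z axis and vertical above 0.5 rad).
It also fails if it takes over 54 s, if anything falls off the work surface, if the arm or the gripper's body presses on something with over 40 N, if the wrist force passes 120 N, or if a joint passes its speed limit or range.

ROBOT

A 6-joint arm with a two-finger parallel gripper is mounted at the origin on the work surface. World frame = base frame: x ahead of the robot, y to its left, z up, the work surface at z = 0. Lengths are in m, angles in rad, forces in N, time in s.
With the tool pointing down it reaches from about 0.35 to 0.85 m from the base axis. Payload 8.1 kg.
Tool frame: the origin (TCP) lies on the mounting face of the last link; the fingertips stand 186 mm ahead of it and the grasp point (between the pads) lies 167 mm ahead of it (r.nose_length is the distance from the TCP to the fingertips, in m); z points along the fingers, x is the direction in which the jaws open and shut, and the axes are right-handed (so a half turn about z gives the same grasp; the last joint's range is limited). The gripper opens to 93 mm and grips with 3 to 60 N. Pads are 15 mm wide; open, the fingers measure 128 mm over their backs; the gripper's body (75 mm by 188 mm) begins 65 mm behind the grasp point.
Start: joints at [1.039, 0.13, 1.488, -0, 1.523, -0.085], TCP at [0.259, 0.541, 0.405] pointing down, gripper open.
Joint ranges: [-2.96, 2.96], [-0.89, 2.26], [0.02, 2.5], [-1.34, 4.48], [0, 2.73], [-2.66, 2.66]. Speed limits (rad/s): [2.39, 2.39, 2.79, 3.14, 3.14, 3.14].

INTERFACE

Orientations are given as a unit quaternion [x, y, z, w].
In Python, from bench import r gives the robot as it stands. Calls block until the motion is done:
- r.reach(position, orientation): joint-space move of the TCP to a pose.
- r.move_straight(position, attitude=None, velocity=0.15, contact_N=None): straight line of the TCP; attitude=None keeps the orientation; velocity is the mean speed in m/s. With contact_N (N) it stops when the force on the tool has changed by that much, and returns True; else False.
- r.movej(angles): joint-space move.
- r.move_gripper(opening, newtons=None): finger opening in m; newtons is the grip in N (None keeps the last); returns when the fingers have stopped.
- r.pause(seconds).
- r.inverse_kinematics(position, orientation): joint angles nearest the present ones, or None.
- r.get_state(): the state.
- r.get_image(name): name is "side" or "top"; returns the picture (384x512x3 uint8, blue, green, red); there is no depth.
- r.camera_info(name): a dict with "fovy" (degrees; the focal length in pixels is half the picture's height over the tangent of half this angle, whatever the lens; pixels are square), "cx", "cy" (the principal point, pixels), "k1" (the pictures are not rectified: a ray, as slopes to the right and down, at radius r is drawn at 1 + k1 r^2 times it, then the intrinsics apply), "rvec" (rotation vector, rad) and "tvec" (3), from world to camera coordinates, as OpenCV has them. Camera axes: x right, y down, z forward; pixel columns grow to the right and rows downward; lengths in m; the calibration is good to about 2 mm. A picture is of the moment at which its call begins. camera_info takes no time and is no camera call.
A pose or a line that the arm cannot do raises r.PlanningError and nothing moves.
- r.sign_off(): hands the job in, once; it reports no verdict.
The state is a dict: "clock": time; "joint_positions": joint angles; "joint_vel": joint speeds; "joint_torque": joint torques, N m; "tool_pos": TCP position; "eef_rot": TCP orientation; "wrist_force": force on the tool from outside, world axes, zero at the start; "torque": the same for the moment, N m; "opening": finger opening in m.
Only numpy, scipy, OpenCV 4.12 (cv2) and the standard library are available. Lean on these libraries where they do the work, as an engineer would, in place of code of your own. Each camera call takes 0.05 s, during which the arm holds its last target. There are 200 camera calls.

## Working session

There is one attempt and no reset: what is moved stays moved. The work goes in short steps, each a Python script; the robot and the scene stay as the last script left them, time stands still between calls to the robot, and variables do not carry over. Pictures are saved under pics/ and viewed, about 8 in all and at most 12, crops included, and the job is handed in when it is done.

```bash
mkdir -p pics; python3 - <<'E'
from bench import r
import cv2
for n in("side","top"):
    im=r.get_image(n); cv2.imwrite(f"pics/{n}0.png",cv2.resize(im,(800,600),interpolation=cv2.INTER_CUBIC)); cv2.imwrite(f"raw_{n}.png",im)
    print(n,r.camera_info(n))
print(r.get_state())
E
```

```text
side {'fovy': 57.63071141853432, 'cx': 253.5784061285214, 'cy': 184.4247242460138, 'k1': -0.03200980080583747, 'rvec': array([ 2.0079236 , -0.90747502,  0.48603375]), 'tvec': array([-0.33471031,  0.28786146,  0.97729129])}
top {'fovy': 44.82436278586945, 'cx': 255.8967728242686, 'cy': 194.2744254425429, 'k1': -0.07513697276378775, 'rvec': array([ 2.18877165, -2.12492931,  0.16083848]), 'tvec': array([-0.02509073,  0.48035328,  1.51423651])}
{'clock': 0.1, 'joint_positions': array([ 1.03861480e+00,  1.31099652e-01,  1.48917505e+00, -2.41957796e-06,
        1.52300827e+00, -8.54026218e-02]), 'joint_vel': array([ 1.10209097e-03, -3.60506906e-03, -2.67135327e-03, -5.42657081e-05,
       -6.09456632e-04,  8.17288107e-04]), 'joint_torque': array([ 1.27580752e-03, -5.61332273e+01, -4.93100488e+01,  7.72073376e-02,
        2.88315624e-02, -4.47305604e-05]), 'tool_pos': array([0.25911363, 0.54093524, 0.40378115]), 'eef_rot': array([ 8.46186069e-01,  5.32886875e-01, -7.50419355e-04,  3.88804917e-04]), 'wrist_force': array([ 0.17527253,  0.04801395, -0.2165357 ]), 'torque': array([ 5.53329268e-05, -2.32780509e-02,  3.68552678e-02]), 'opening': 0.09278166172820244}
```

View pics/side0.png

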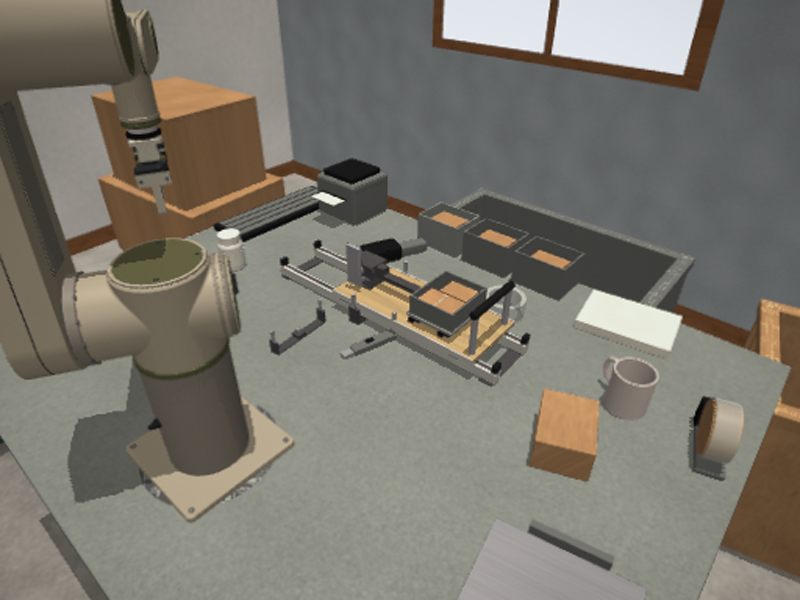

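View pics/top0.png

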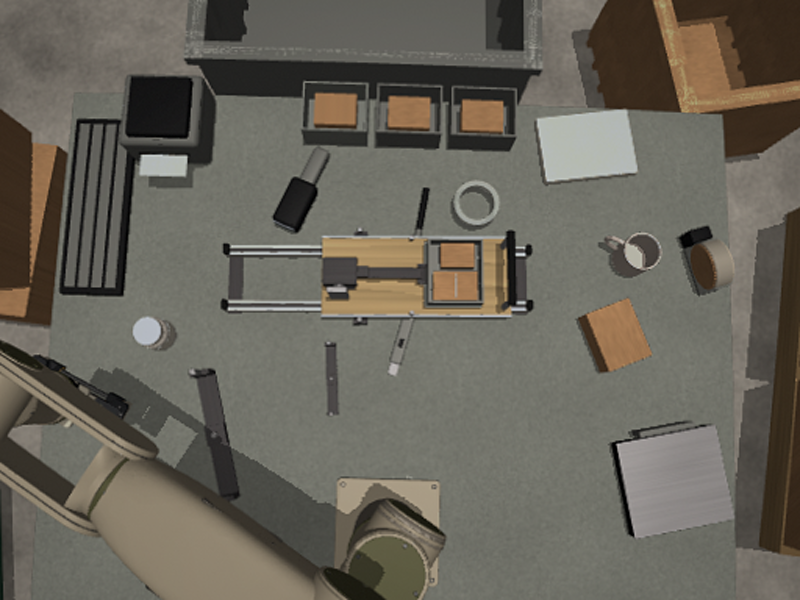

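The side view shows the carrier on the rail. In the top view (800x600) the rail runs right to left from (530,272) to (225,278), with the station pointers near (361,232) and (360,321). The push bar is near (511,272) and the latch handle near (338,292). The loose clamps at (330,380) and (215,430) are decoys. I'll zoom in for exact pixels.

```bash
cat > h.py <<'E'
import numpy as np, cv2
from bench import r
def ray(cam,u,v,z):
    """pixel (raw) -> world point on plane height z"""
    c=r.camera_info(cam); f=192/np.tan(np.radians(c['fovy']/2))
    d=np.array([(u-c['cx'])/f,(v-c['cy'])/f]); s=d.copy()
    for _ in range(20): s=d/(1+c['k1']*(s@s))
    R=cv2.Rodrigues(c['rvec'])[0]; o=-R.T@c['tvec']; w=R.T@np.append(s,1)
    return o+w*(z-o[2])/w[2]
E
python3 - <<'E'
from h import *
im=cv2.imread("raw_top.png")[140:212,138:346]
cv2.imwrite("pics/crop.png",cv2.resize(im[:, :],None,fx=3.8,fy=3.8*1,interpolation=cv2.INTER_CUBIC))
for n,u,v,z in[("ptr far",361,232,.08),("ptr near",360,321,.08),("bar",511,272,.159),("bar far",511,232,.159),("bar near",511,313,.159),("latch",338,292,.17),("deck lead",322,275,.052),("railL",225,278,.03),("railR",530,272,.03)]:
    print(n,ray("top",u*.64,v*.64,z).round(4))
E
```

```text
ptr far [0.6228 0.0751 0.08  ]
ptr near [0.4358 0.0704 0.08  ]
bar [ 0.5331 -0.2268  0.159 ]
bar far [ 0.6139 -0.2263  0.159 ]
bar near [ 0.4516 -0.2274  0.159 ]
latch [0.481  0.1112 0.17  ]
deck lead [0.534  0.1553 0.052 ]
railL [0.525  0.3652 0.03  ]
railR [ 0.5585 -0.2893  0.03  ]
```

View pics/crop.png

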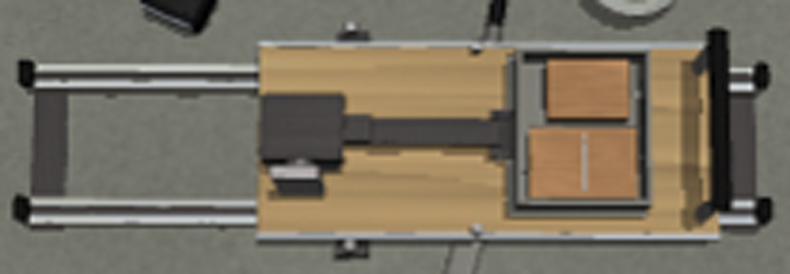

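```bash
python3 - <<'E'
from h import *
g=lambda n,x,y,z:print(n,ray("top",138+x/3.8-.5+.13,140+y/3.8-.5+.13,z).round(4))
g("ptr far",349,27,.08);g("ptr near",349,246,.08)
g("tab far",476,48,.072);g("tab near",476,230,.072)
g("bar",719,120,.159);g("barfar",719,31,.15);g("barnear",719,210,.15)
g("deck lead far",259,43,.052);g("deck lead near",258,238,.052);g("deck trail near",719,238,.052)
g("latch",295,172,.17);g("railendsL",22,73,.03);g("L2",22,209,.03);g("R1",762,76,.03);g("R2",765,211,.03)
c=r.camera_info("top");R=cv2.Rodrigues(c['rvec'])[0];print(-R.T@c['tvec'])
E
```

```text
ptr far [0.6285 0.0804 0.08  ]
ptr near [0.4392 0.0735 0.08  ]
tab far [ 0.6153 -0.0294  0.072 ]
tab near [ 0.457  -0.0336  0.072 ]
bar [ 0.5421 -0.2261  0.159 ]
barfar [ 0.6183 -0.2271  0.15  ]
barnear [ 0.4696 -0.2281  0.15  ]
deck lead far [0.6184 0.16   0.052 ]
deck lead near [0.4469 0.1533 0.052 ]
deck trail near [ 0.4589 -0.2445  0.052 ]
latch [0.487  0.1146 0.17  ]
railendsL [0.5901 0.3713 0.03  ]
L2 [0.4686 0.3636 0.03  ]
R1 [ 0.608  -0.2856  0.03  ]
R2 [ 0.4868 -0.2887  0.03  ]
[0.27111951 0.00617501 1.56548302]
```

```bash
cat >> h.py <<'E'
from scipy.spatial.transform import Rotation as Ro
TH=0.031; ex=np.array([np.cos(TH),np.sin(TH),0]); ey=np.array([-np.sin(TH),np.cos(TH),0])
S=np.array([.5339,.0770,0])      # station mid
def down(jaw):                   # tool down, jaws along 'jaw'
    z=np.array([0,0,-1.]); return Ro.from_matrix(np.c_[jaw,np.cross(z,jaw),z])
def show():
    s=r.get_state(); print(round(s['clock'],2),s['tool_pos'].round(4),'F',s['wrist_force'].round(1),'op',round(s['opening'],4)); return s
E
python3 - <<'E'
from h import *
B=np.array([.5421,-.2270,.151+.167])
best=None
for sg in(1,-1):
    q=down(sg*ey).as_quat(); j=r.inverse_kinematics(B+[0,0,.1],q); print(sg,j)
    if j is not None and (best is None or abs(j[5])<abs(best[1][5])): best=(q,j)
q=best[0]
r.move_gripper(.06,40)
r.reach(B+[0,0,.08],q); show()
print(r.move_straight(B,velocity=.1,contact_N=8)); show()
r.move_gripper(0); s=show()
p=s['tool_pos']
r.move_straight(p+.085*ey,velocity=.08); show()
im=r.get_image("top");cv2.imwrite("raw1.png",im)
E
```

```text
1 [-4.83786665e-01  9.19916916e-02  1.50537824e+00 -4.44089210e-16
  1.54422273e+00 -2.08558299e+00]
-1 [-4.83786665e-01  9.19916916e-02  1.50537824e+00 -4.44089210e-16
  1.54422273e+00  1.05600966e+00]
3.71 [ 0.5424 -0.2263  0.398 ] F [-0.3 -0.1 -0.7] op 0.06
False
4.66 [ 0.5424 -0.2272  0.3188] F [0.3 0.6 0.2] op 0.0602
5.42 [ 0.5421 -0.227   0.3181] F [ 0.2 -0.3  1.2] op 0.0173
6.62 [ 0.5396 -0.1423  0.3181] F [ 5.3  0.7 -1.8] op 0.0168
```

```bash
python3 - <<'E'
from h import *
p=r.get_state()['tool_pos']
for d in(.012,.015,.018,.021,.024):
    r.move_straight(p+d*ey,velocity=.04); s=show(); print(d,'Fy',(s['wrist_force']@ey).round(1))
im=r.get_image("top");cv2.imwrite("raw2.png",im)
cv2.imwrite("pics/crop2.png",cv2.resize(im[140:212,190:290],None,fx=7.6,fy=7.6,interpolation=cv2.INTER_CUBIC))
E
```

```text
7.12 [ 0.5393 -0.1311  0.3181] F [ 5.6 -1.4 -2.8] op 0.017
0.012 Fy -1.6
7.37 [ 0.5393 -0.1273  0.3181] F [ 5.5  3.7 -0.9] op 0.017
0.015 Fy 3.5
7.62 [ 0.5392 -0.1241  0.3181] F [ 5.5  6.1 -0.9] op 0.0172
0.018 Fy 5.9
7.87 [ 0.5391 -0.1215  0.3181] F [ 4.9  1.5 -2.5] op 0.0169
0.021 Fy 1.3
8.12 [ 0.539  -0.1192  0.3181] F [ 4.8 -2.4 -4.1] op 0.0169
0.024 Fy -2.5
```

View pics/crop2.png

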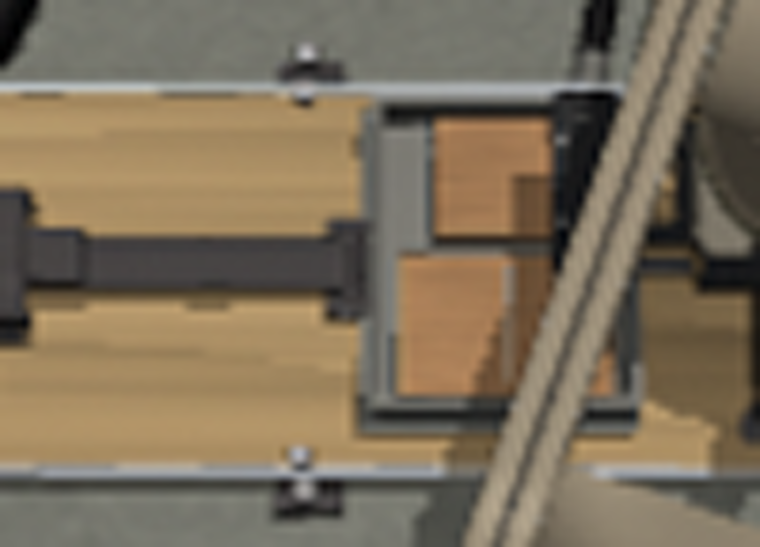

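The tabs at (305,95) and (299,457) line up with the pointers at (306,50) and (302,487). The force also flipped sign near tool y = -0.121, so the carrier is in the detent. I'll release the bar, move above the latch and check.

```bash
sed -i 's/^S=.*/S=np.array([.5339,.0748,0])/' h.py; python3 - <<'E'
from h import *
r.move_gripper(.06); r.pause(.3); p=show()['tool_pos']
r.move_straight(p+[0,0,.07],velocity=.2)
im=r.get_image("top");cv2.imwrite("raw3.png",im)
cv2.imwrite("pics/crop3.png",cv2.resize(im[140:212,160:260],None,fx=7.6,fy=7.6,interpolation=cv2.INTER_CUBIC))
G=S-.047*ex+.150*ey+[0,0,.148+.167]; print(G)
for sg in(1,-1): print(sg,r.inverse_kinematics(G,down(sg*ex).as_quat()))
E
```

```text
9.32 [ 0.5389 -0.1184  0.3181] F [ 0.1 -0.7 -0.9] op 0.06
[0.48227333 0.22327116 0.315     ]
1 [ 3.37085348e-01  6.34334934e-03  1.78436187e+00 -4.44089210e-16
  1.35088744e+00  3.06085348e-01]
-1 None
```

View pics/crop3.png

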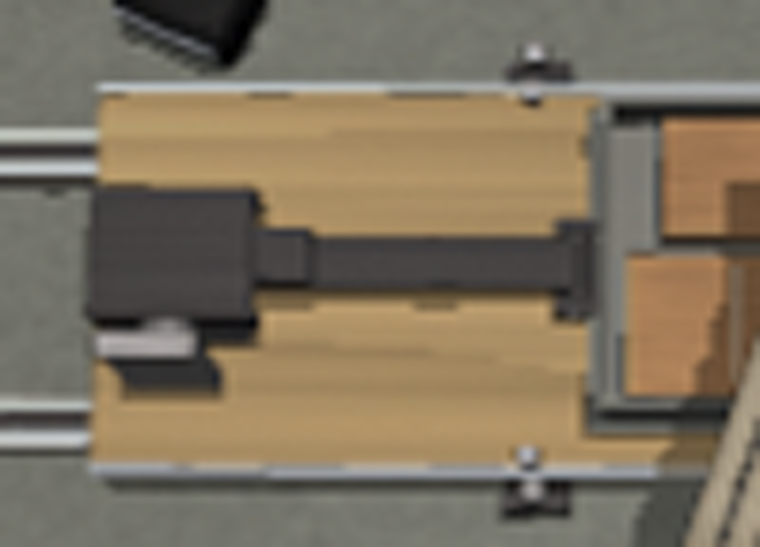

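The carrier is still aligned: tabs (533,95)/(528,457), pointers (535,52)/(531,487). The latch plate top is centred at (146,344). Next I'll refine the grasp, grip the plate and draw it.

```bash
cat >> h.py <<'E'
H=S-.020*ey+[0,0,.076]
def arc(p,rot,th):               # rotate tool pose about hinge axis (+ex)
    R=Ro.from_rotvec(th*ex); return H+R.apply(p-H),(R*rot).as_quat()
E
python3 - <<'E'
from h import *
m=ray("top",160+146/7.6-.43,140+344/7.6-.43,.17); print('plate by image',m.round(4))
G=S-.047*ex+.150*ey+[0,0,.148+.167]; print('by model',G.round(4))
G[:2]=(G[:2]+m[:2])/2; rot=down(ex); q=rot.as_quat()
p,qq=arc(G-.014*ex,rot,.32); print('lift ik',r.inverse_kinematics(p,qq))
if np.linalg.norm((m-G)[:2])<.006:
    r.move_gripper(.05,45)
    r.reach(G+[0,0,.06],q); show()
    print(r.move_straight(G,velocity=.08,contact_N=8)); show()
E
```

```text
plate by image [0.4838 0.2253 0.17  ]
by model [0.4823 0.2233 0.315 ]
lift ik [ 0.0602466  -0.16443791  1.88582691  0.32372889  1.41870788 -0.01998074]
11.62 [0.4834 0.2236 0.3751] F [ 0.9 -0.8  0.1] op 0.0499
False
12.52 [0.4833 0.2244 0.3155] F [ 0.6  0.6 -0. ] op 0.0502
```

```bash
python3 - <<'E'
from h import *
r.move_gripper(0,45); s=show(); p=s['tool_pos']
for d in(.004,.008,.011,.013,.015,.017):
    r.move_straight(p-d*ex,velocity=.04); s=show(); f=s['wrist_force']@ex; print(d,'Fx',f.round(1))
    if f>14: break
im=r.get_image("top");cv2.imwrite("raw4.png",im)
E
```

```text
13.23 [0.4819 0.2243 0.3149] F [-11.9  -2.2   6.8] op 0.0095
13.51 [0.4782 0.2241 0.315 ] F [ 4.5 -1.2 -1.5] op 0.0098
0.004 Fx 4.5
13.76 [0.4744 0.2239 0.3151] F [ 5.9 -0.5 -2.7] op 0.01
0.008 Fx 5.9
14.01 [0.4715 0.2238 0.3151] F [ 6.7 -1.5 -3.5] op 0.0098
0.011 Fx 6.7
14.26 [0.4696 0.2238 0.3151] F [ 7.3 -0.4 -3.8] op 0.0095
0.013 Fx 7.3
14.51 [0.4677 0.2237 0.3151] F [ 8.4 -0.1 -3.2] op 0.0098
0.015 Fx 8.3
14.76 [0.4658 0.2236 0.3151] F [ 9.5 -0.5 -4.7] op 0.0097
0.017 Fx 9.5
```

The latch is drawn about 14.7 mm, judging by the spring force. Now the arc lift, watching the forces along y.

```bash
python3 - <<'E'
from h import *
r.pause(.15); s=r.get_state(); p0=s['tool_pos']; rot=Ro.from_quat(s['eef_rot'])
for th in np.arange(.04,.321,.04):
    p,q=arc(p0,rot,th); r.move_straight(p,q,velocity=.08); s=show()
    if np.abs(s['wrist_force']).max()>35: print('stop',th);break
r.pause(.5); show()
for n in("side","top"):
    im=r.get_image(n);cv2.imwrite(f"raw5_{n}.png",im)
    c=im[140:212,160:260] if n=="top" else im[125:240,170:345]
    k=7 if n=="top" else 4; cv2.imwrite(f"pics/c5_{n}.png",cv2.resize(c,None,fx=k,fy=k,interpolation=cv2.INTER_CUBIC))
E
```

```text
15.26 [0.4669 0.2135 0.3218] F [ 9.2  0.4 -5.9] op 0.0098
15.56 [0.4672 0.2035 0.328 ] F [ 9.3  0.9 -5.7] op 0.0096
15.86 [0.4675 0.1932 0.3338] F [10.1  0.8 -5.2] op 0.0094
16.16 [0.4678 0.1827 0.3391] F [ 8.5 -0.2 -4.5] op 0.01
16.46 [0.4681 0.1721 0.3441] F [ 9.4 -0.9 -6.3] op 0.0096
16.76 [0.4684 0.1612 0.3486] F [ 9.1 -0.8 -5.7] op 0.0096
17.06 [0.4687 0.1502 0.3527] F [ 9.9 -1.  -6. ] op 0.0101
17.36 [0.4691 0.139  0.3563] F [ 8.7 -0.8 -5.7] op 0.0098
17.86 [0.469  0.1393 0.3562] F [ 9.5 -2.5 -6.9] op 0.0092
```

View pics/c5_side.png

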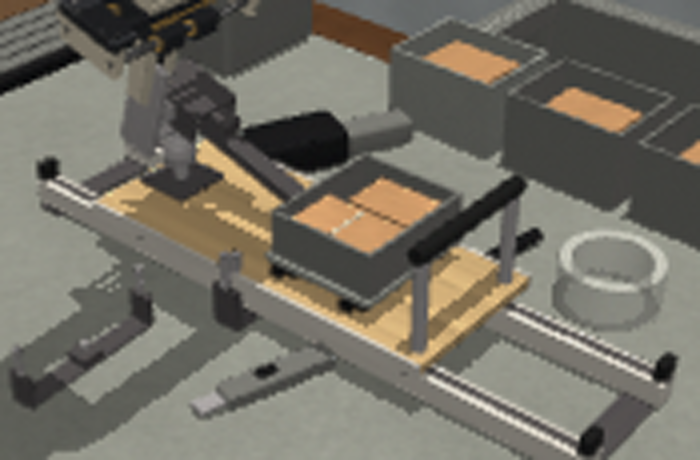

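View pics/c5_top.png

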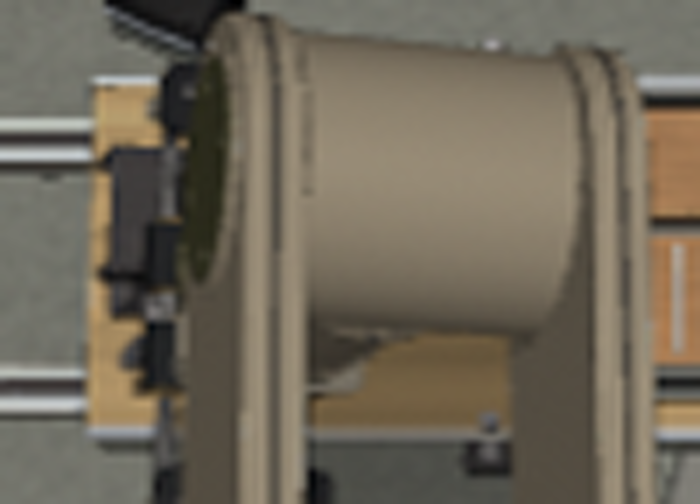

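The side view shows the coupler lifted clear of the ball and held in the gripper. In the top view the visible near tab (488,420) and pointer (487,450) are still level, and the deck's leading edge hasn't moved. I'm handing in.

```bash
python3 - <<'E'
from h import *
s=show(); print(np.abs(s['joint_vel']).max()); r.sign_off()
E
```

```text
17.96 [0.469  0.1393 0.3562] F [ 8.9 -1.8 -6.3] op 0.0097
0.0013504118194657062
the job is handed in; nothing more can be done
```

The carrier is in the station's detent, and the gripper is holding the tongue up by its latch handle. I handed the job in at about 18 s; no verdict is reported.

**What I did:**
1. I gripped the push bar and pushed the carrier to the station. The force along the rail changed sign there, as the detent should make it. I then let go, and the tabs were level with the pointers in the picture.
2. I gripped the latch handle and drew it about 14.7 mm. I worked that out from the roughly 9.5 N spring force; it was not measured directly.
3. I lifted the tongue 0.32 rad in an arc about its hinge, which puts the coupler about 52 mm above the ball. That height is calculated from the arm's motion.

**Last checks:**
- **Grip and rest:** the fingers were closed on the plate at 9.7 mm, the wrist force was steady at 9 N sideways and 6 N downward, and the arm was still.
- **Lift:** the side picture shows the ball clear under the raised coupler.
- **Carrier:** the near tab was still level with its pointer and the deck edge had not moved. The arm hid the far tab and pointer, so I could not check that side after the lift.
- **Station position:** the camera estimate and the detent found by force disagreed by about 2–3 mm along the rail, which is close to the camera's stated accuracy. I used the force-based value.
- **Bystanders:** the arm did not come near them, and those in view looked unmoved; I did not measure their positions.

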